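Lock the sanding-jig fence with its ratchet lever

TASK

Push the fence gently up against the pine board until the board is nipped square between the fence and the two stop dogs, then lock the fence with its black ratchet lever, which tightens clockwise. The bracket's cheeks stop the lever short, so lift it off its serrations, swing it back, let it drop home and turn it again, until the nut is hand-tight (about 12 N of pull at the grip) and no tighter. Leave the lever dropped home, the board trapped, and the other things on the bench undisturbed.

Things in the scene. Friction and masses are not known exactly. Their poses are not given: they have to be found in the camera images.
- jig: Grey melamine base plate of the sanding jig, 340 (x) x 440 (y) x 18 mm thick, fixed to the bench. Origin at the centre of its underside; its +x points from the lever's side across the fence to the board and the stops, z up.
- fence (a joint): How far the fence has slid along the jig's +x, m: 0 fully back, 0.046 end of its track. It starts at 0.005 to 0.028, meets the board near 0.035 and is home, with the board on the stops, near 0.040. It slides stiffly (about 14 N), keeps square, and until it is locked a sideways drag on the lever along the track can pull it off again.
- push_left (a point): Point on the fence's back (-x) face, 110 mm to the jig's +y of the stud, 40 mm above the plate: a good spot to push along +x with shut fingers. The fence is a plywood face 340 mm long, 22 mm thick, its top 104 mm above the bench, its back 56 mm on +x of the stud. Axes as the jig's.
- push_right (a point): The same on the other side, 110 mm to the jig's -y of the stud. Between the two sits the fence's cast aluminium bracket: 94 mm wide, with two upright cheeks, at most 92 mm above the bench, reaching back to 28 mm on -x of the stud.
- fence_face (a point): Middle of the fence's front (+x) face, 10 mm above the plate, 78 mm on +x of the stud. Axes as the jig's.
- board_near (a point): Middle of the near long edge of the pine board, 10 mm above the plate: the edge that the fence is to press. The board is 95 (x) x 300 (y) x 22 mm, 0.3 kg, loose on the plate, a few mm short of the stops and a little askew at the start.
- board_far (a point): Middle of the far long edge of the same board, 10 mm above the plate, 95 mm from the near edge.
- stops (a point): Point half-way between the two low steel stop dogs (19 mm wide, 14 mm high, 200 mm apart), on the line that the board's far edge must touch, 10 mm above the plate.
- stud (a point): Point on the upright stud about which the lever and the nut turn, 64 mm above the plate (82 mm above the bench); it rides with the fence. Axes as the jig's.
- grip (a point): Centre of the lever's grip: a level black round bar 17 mm thick, 95 mm from the stud (the bar from 74 to 117 mm out, tip at 125 mm), 82 mm above the bench with the lever home, 1 to 2 mm less as the nut runs down. Its +x axis points from the grip to the stud. The neck from hub to bar is 14 mm thick; below the bar is 60 mm of free room.
- lever (a joint): Angle of the lever, rad, growing clockwise from above: the tightening sense. 0: it points straight back along the jig's -x. The cheeks stop it at -0.83 and +0.83. It starts between 0.2 and 0.83: too little swing left to tighten in one pull. Home on its serrations it carries the nut with it both ways (about 0.08 rad of play).
- lift (a joint): How far the lever is lifted, m. 0: home on its serrations (12 teeth, one every 0.52 rad). Lifting takes 4 to 7 N against a spring; the teeth are clear above 7 mm (end stop 12 mm) and then it swings without the nut. Its spring drops it once let loose; where tooth stands on tooth it stays 4 to 7 mm up until turned on by up to 0.26 rad. It may start so.
- shoe: Steel shoe, 38 mm wide, under the nut; the nut presses it on the plate. Origin on the stud axis at the plate's top. The stiff nut turns at 6 to 8 N of steady pull at the grip (95 mm out) and, after an unknown part of a turn, bites; from there the pull climbs by 0.6 to 0.9 N per 0.1 rad. Hand-tight is 11 to 14 N, 16 N is overtight. It holds where left.
- spare_dog: Bystander: steel bench dog standing on the plate's near left corner, 25 mm wide, 46 mm high; origin at its foot.
- pencil: Bystander: flat red carpenter's pencil lying on the plate's right side, 195 mm long, 13 mm wide, 8 mm thick; origin at its underside.
- offcut: Bystander: pine offcut 50 x 32 x 22 mm on the plate beside the board's left end; origin at its underside.
- sander: Bystander: orbital sander on the bench to the right, 125 mm pad, 116 mm high; origin under its pad.
- glue_jar: Bystander: glass jar on the bench to the left, 68 mm wide, 85 mm high; origin at its foot.
- scraper: Bystander: scraper lying on the bench to the right.
- hammer: Bystander: hammer lying on the bench to the left.

How it is judged:
By the outcome, as a careful person would: the job done as asked, in the order asked, and still so for the second after the job is handed in, with the robot touching nothing.
It also fails if it takes over 72 s, if anything falls off the work surface, if the arm or the gripper's body presses on something with over 40 N, if the wrist force passes 120 N, or if a joint passes its speed limit or range.

ROBOT

A 7-joint arm with a two-finger parallel gripper is mounted at the origin on the work surface. World frame = base frame: x ahead of the robot, y to its left, z up, the work surface at z = 0. Lengths are in m, angles in rad, forces in N, time in s.
With the tool pointing down it reaches from about 0.35 to 0.9 m from the base axis. Payload 19.9 kg.
Tool frame: the origin (TCP) lies at the very end of the fingers, on their centre line; the grasp point (between the pads) lies 19 mm behind it (manip.hold_point_z is the distance from the TCP to the grasp point, in m); z points along the fingers, y is the direction in which the jaws open and shut (so a half turn about z gives the same grasp; the last joint's range is limited). The gripper opens to 94 mm and grips with 3 to 60 N. Pads are 16 mm wide; open, the fingers measure 119 mm over their backs; the gripper's body (75 mm by 177 mm) begins 78 mm behind the grasp point.
Start: joints at [1.26, 0.417, -0.01, 1.614, 0.005, 1.111, -0.053], TCP at [0.167, -0.602, 0.205] pointing down, gripper open.
Joint ranges: [-2.81, 2.81], [-0.39, 2.02], [-1.27, 1.25], [0.06, 2.57], [-1.19, 4.33], [0.19, 2], [-2.82, 2.82]. Speed limits (rad/s): [1.89, 1.89, 2.39, 2.39, 3.01, 3.01, 3.01].

INTERFACE

Orientations are given as a rotation vector (axis times angle).
In Python, from bench import manip, read_camera, camera_params, order gives the robot as it stands.
- The arm moves only by the tool step_arm, never from a script. Its argument "series" is a list that holds one entry, the list of rows, each a list of 6 numbers: the shift along the tool's x, y, z in m, then the turn, a rotation vector about the tool's x, y, z in rad. A call has 1 to 5 rows; each row shifts and turns the commanded pose from where the row before left it, along the tool's axes as they then stand; what a row does not reach is not made up. A row lasts 1/12 s, in which the tool goes at most 41.7 mm and 7.16 degrees, less where a joint would pass 70% of its speed; a pose out of reach is approached as far as the arm can. A call is refused whole if a number of a shift passes 0.0417 or a number of a turn 0.125, either way. A call with a gripper value outside its range is refused whole. "claw" is the finger opening in m, from 0 to 0.094, set as the call begins (left out, the last holds). The fingers move at their own pace and stop on an object; "squeeze" is the grip in N (left out, the last holds). Time passes only in rows, so rows that do not move let the fingers close. It gives the time, the measured TCP pose, the force and the opening at its end, in the units of the state.
- manip.get_obs(): the state, without advancing time (a new reading comes with each control period).
- read_camera(name): name is "scene" or "top" or "wrist"; returns the picture (420x560x3 uint8, red, green, blue); there is no depth.
- camera_params(name): a dict with "intrinsics" (3x3 intrinsics, pixels), "distortion" ([k1, k2, p1, p2, k3] as OpenCV has them; the pictures are not rectified), "R" (3x3) and "t" (3): a world point X has camera coordinates R X + t; the wrist camera has in their place "tool_from_camera" (4x4, takes a point from camera to tool coordinates, whose origin is the TCP and whose axes are the flange's). Camera axes: x right, y down, z forward; pixel columns grow to the right and rows downward; lengths in m; the calibration is good to about 2 mm. A picture is of the moment at which its call begins: read the wrist's pose just before it. camera_params takes no time and is no camera call.
- order.finish_job(): hands the job in, once; it reports no verdict.
The state is a dict: "t": time; "joints": joint angles; "qd": joint speeds; "joint_efforts": joint torques, N m; "tcp_pos": TCP position; "ee_rot": TCP orientation; "ft_force": force on the tool from outside, world axes, zero at the start; "ft_torque": the same for the moment, N m; "finger_gap": finger opening in m.
Only numpy, scipy, OpenCV 4.12 (cv2) and the standard library are available. Lean on these libraries where they do the work, as an engineer would, in place of code of your own. Each camera call takes 0.05 s, during which the arm holds its last target.

## Working session

There is one attempt and no reset: what is moved stays moved. The work goes in short steps, Python scripts to look and compute and a tool call to move; the robot and the scene stay as the last step left them, time stands still between calls to the robot, and variables do not carry over. Pictures are saved under pics/ and viewed, and the job is handed in when it is done.

Besides the shell and the picture viewer there is one more tool, called after "Request:" as name([rows], argument=value, ...), one row to a line, values as JSON. step_arm: Moves the arm, as the interface text tells. Its arguments: {"type":"object","properties":{"series":{"type":"array","items":{"type":"array","items":{"type":"array","items":{"type":"number"}}}},"claw":{"type":"number"},"squeeze":{"type":"number"}},"required":["series"]}

```bash
ls; mkdir -p pics
python3 - <<'E'
from bench import manip, read_camera, camera_params, order
import cv2,numpy as np
for n in ["scene","top","wrist"]:
    im=read_camera(n); cv2.imwrite(f"pics/{n}0.png",im[:,:,::-1])
    p=camera_params(n); print(n,{k:np.round(v,4).tolist() for k,v in p.items()})
o=manip.get_obs(); print(o); print(manip.hold_point_z)
E
```

```text
pics
scene {'intrinsics': [[446.2316, 0.0, 273.2457], [0.0, 446.2316, 207.1433], [0.0, 0.0, 1.0]], 'distortion': [-0.1038, 0.0, 0.0, 0.0, 0.0], 'R': [[0.1647, 0.9863, -0.0095], [0.8183, -0.142, -0.557], [-0.5507, 0.0839, -0.8304]], 't': [-0.0576, -0.4123, 1.5902]}
top {'intrinsics': [[448.0323, 0.0, 282.7532], [0.0, 448.0323, 211.0037], [0.0, 0.0, 1.0]], 'distortion': [-0.1516, 0.0, 0.0, 0.0, 0.0], 'R': [[0.0027, -1.0, -0.0083], [-0.9964, -0.002, -0.0845], [0.0845, 0.0085, -0.9964]], 't': [-0.0078, 0.5815, 1.5332]}
wrist {'intrinsics': [[316.763, 0.0, 281.7088], [0.0, 316.763, 208.2948], [0.0, 0.0, 1.0]], 'distortion': [0.0128, 0.0, 0.0, 0.0, 0.0], 'tool_from_camera': [[0.0006, -0.9604, -0.2787, 0.0811], [1.0, 0.0005, 0.0005, -0.0001], [-0.0003, -0.2787, 0.9604, -0.18], [0.0, 0.0, 0.0, 1.0]]}
{'t': 0.15, 'joints': array([ 1.25950531,  0.41783962, -0.01032683,  1.61400609,  0.00470743,
        1.11067353, -0.05297764]), 'qd': array([ 1.17601635e-06, -1.82885087e-03,  3.30718069e-04, -1.66047163e-03,
        1.19742850e-03,  2.12425721e-04, -2.02329379e-03]), 'joint_efforts': array([ 1.14564944e-03, -8.51529765e+01,  6.39228523e-01, -4.26137638e+01,
       -4.87515586e-02,  1.71772961e-02,  1.89509142e-04]), 'tcp_pos': array([ 0.16651365, -0.60213081,  0.20497968]), 'ee_rot': array([-3.11216710e+00, -4.22469615e-01,  3.04099826e-04]), 'ft_force': array([-0.16238828,  0.50448207, -0.10045934]), 'ft_torque': array([-0.04486679,  0.04187277, -0.01188285]), 'finger_gap': 0.09423776424021996}
0.0188
```

View pics/top0.png

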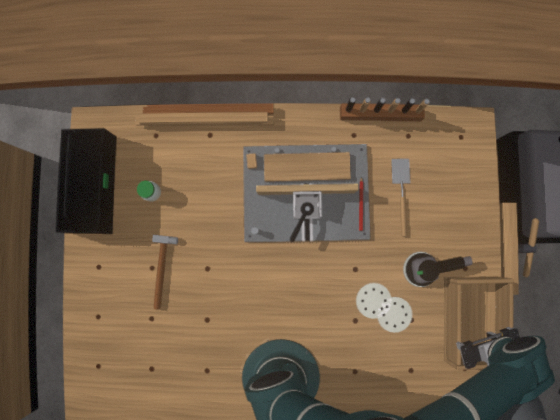

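View pics/scene0.png

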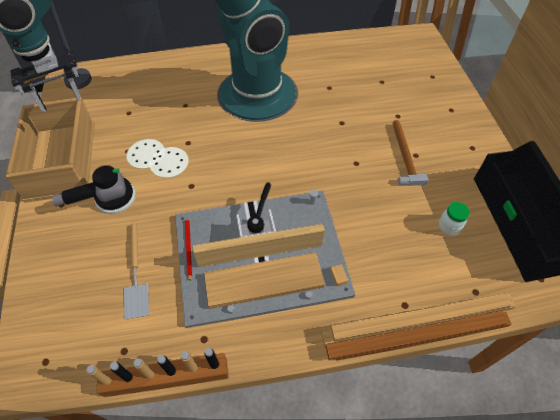

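View pics/wrist0.png

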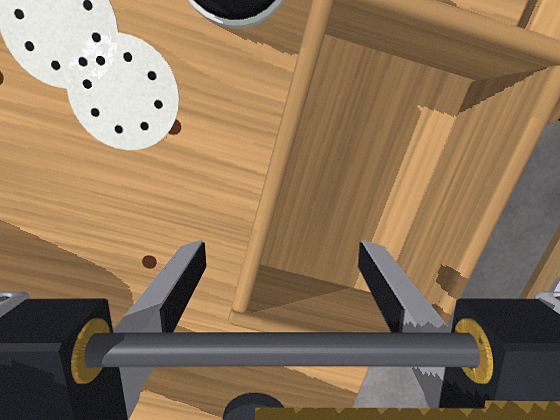

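The top view shows the jig around (245-370, 145-243), the stud at about (307,208) and the lever tip at about (293,240). Next I'll measure.

```bash
cat > h.py <<'E'
from bench import manip, read_camera, camera_params, order
import cv2,numpy as np
from scipy.spatial.transform import Rotation as Ro
def cam(n,o=None):
    p=camera_params(n); K=np.array(p['intrinsics']);D=np.array(p['distortion'],float)
    if n=='wrist':
        o=o or manip.get_obs(); T=np.eye(4);T[:3,:3]=Ro.from_rotvec(o['ee_rot']).as_matrix();T[:3,3]=o['tcp_pos']
        W=T@np.array(p['tool_from_camera']);R=W[:3,:3].T;t=-R@W[:3,3]
    else: R=np.array(p['R']);t=np.array(p['t'])
    return K,D,R,t
def ray(c,px):
    K,D,R,t=c; u=cv2.undistortPoints(np.array(px,float).reshape(-1,1,2),K,D).reshape(-1,2)
    d=np.c_[u,np.ones(len(u))]@R; return -R.T@t,d
def onz(c,px,z):
    o,d=ray(c,px); s=(z-o[2])/d[:,2]; return o+s[:,None]*d
def proj(c,X):
    K,D,R,t=c; return cv2.projectPoints(np.array(X,float).reshape(-1,3),cv2.Rodrigues(R)[0],t,K,D)[0].reshape(-1,2)
def tri(c1,p1,c2,p2):
    (o1,d1),(o2,d2)=ray(c1,p1),ray(c2,p2);d1=d1[0];d2=d2[0]
    s=np.linalg.lstsq(np.c_[d1,-d2],o2-o1,rcond=None)[0];a=o1+s[0]*d1;b=o2+s[1]*d2
    return (a+b)/2,np.linalg.norm(a-b)
def st():
    o=manip.get_obs();R=Ro.from_rotvec(o['ee_rot']).as_matrix()
    print('t',round(o['t'],2),'tcp',np.round(o['tcp_pos'],4),'f',np.round(o['ft_force'],1),'gap',round(o['finger_gap'],4),'j',np.round(o['joints'],2));print(np.round(R,3).tolist())
    return o,R
E
python3 - <<'E'
import cv2
a=cv2.imread('pics/top0.png')[135:255,235:380];cv2.imwrite('pics/top0c.png',cv2.resize(a,None,fx=5,fy=5,interpolation=cv2.INTER_CUBIC))
a=cv2.imread('pics/scene0.png')[175:330,165:360];cv2.imwrite('pics/scene0c.png',cv2.resize(a,None,fx=4,fy=4,interpolation=cv2.INTER_CUBIC)[:600])
E
```

```text
(no output)
```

View pics/top0c.png

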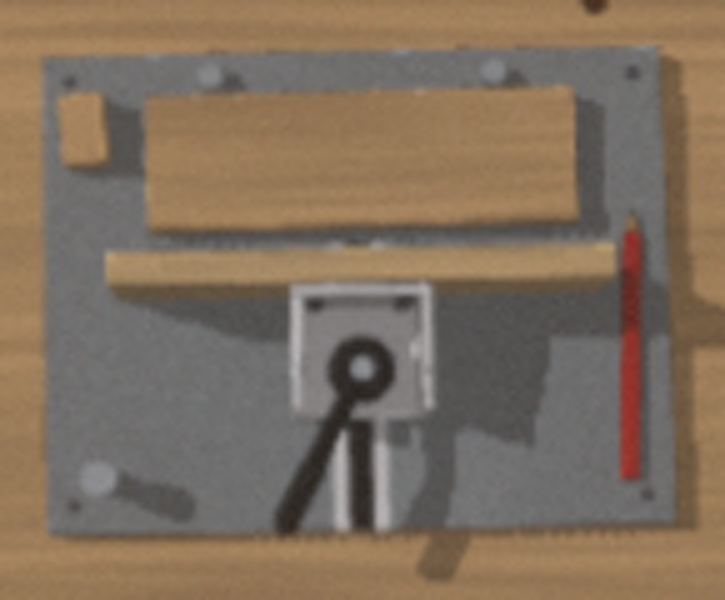

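View pics/scene0c.png

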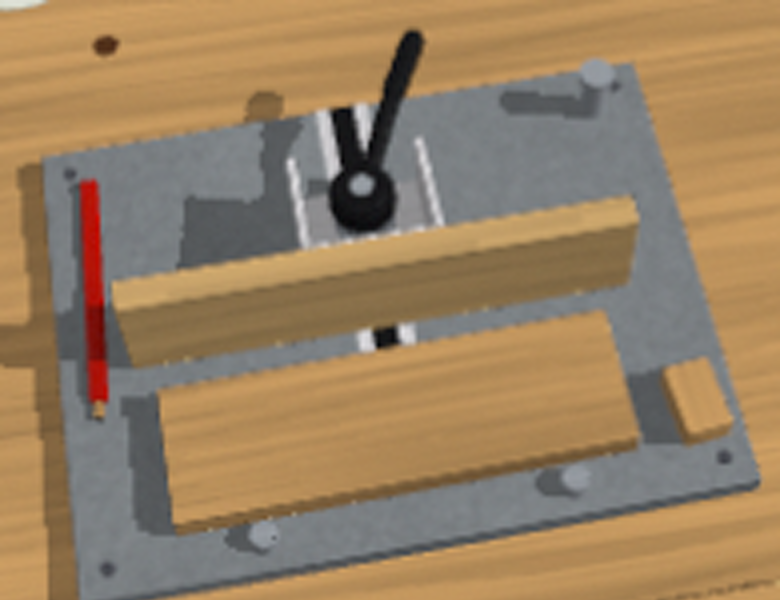

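Run:
```python
from h import *
c=cam('top');s=cam('scene')
T=lambda x,y:[235+(x+.5)/5-.5,135+(y+.5)/5-.5]
S=lambda x,y:[165+(x+.5)/4-.5,175+(y+.5)/4-.5]
r=lambda *a:np.round(a,4)
tc=onz(c,[T(43,58),T(658,47),T(675,521),T(48,530)],.018);print('top corners',r(tc[:,:2]))
sc=onz(s,[S(760,482),S(80,597),S(43,158),S(633,65)],.018);print('scene corners',r(sc[:,:2]))
print('ctr',tc.mean(0),sc.mean(0))
for C in(tc,sc):
  v=C[0]-C[1]+C[3]-C[2];print('yaw',np.arctan2(v[1],v[0])-np.pi/2, np.arctan2(*(C[0]-C[3]+C[1]-C[2])[[1,0]]))
print('fence front top',r(onz(c,[T(106,253),T(615,243)],.104)),'scene',r(onz(s,[S(638,212),S(112,285)],.104)))
print('stud/hub top',r(tri(c,T(362,368),s,S(362,183))[0],tri(c,T(362,368),s,S(362,183))[1]))
print('tip',tri(c,T(287,525),s,S(413,38)))
print('top tip z82',r(onz(c,[T(287,522),T(362,368)],.082)),r(onz(s,[S(413,38),S(362,190)],.082)))
print('board near',r(onz(c,[T(147,231),T(577,218)],.04)),'far',r(onz(c,[T(147,98),T(573,86)],.04)))
```

```text
top corners [[[ 0.8129  0.1348]
  [ 0.8223 -0.3031]
  [ 0.4854 -0.3098]
  [ 0.4784  0.1275]]]
scene corners [[[ 0.8156  0.1343]
  [ 0.8191 -0.302 ]
  [ 0.4871 -0.3091]
  [ 0.4793  0.1278]]]
ctr [ 0.64975313 -0.08762107  0.018     ] [ 0.65026824 -0.08723821  0.018     ]
yaw 0.018604331577221522 0.020814721853500986
yaw 0.012929813181761451 0.020302401288371727
fence front top [[[ 0.6606  0.0826  0.104 ]
  [ 0.6682 -0.256   0.104 ]]] scene [[[ 0.6538  0.0835  0.104 ]
  [ 0.65   -0.256   0.104 ]]]Traceback (most recent call last):
  File "<stdin>", line 12, in <module>
  File "<stdin>", line 5, in <lambda>
    return _wrapfunc(a, 'round', decimals=decimals, out=out)
    return _wrapit(obj, method, *args, **kwds)
    conv = _array_converter(obj)
ValueError: setting an array element with a sequence. The requested array has an inhomogeneous shape after 1 dimensions. The detected shape was (2,) + inhomogeneous part.
```

Run:
```python
from h import *
c=cam('top');s=cam('scene')
T=lambda x,y:[235+(x+.5)/5-.5,135+(y+.5)/5-.5]
S=lambda x,y:[165+(x+.5)/4-.5,175+(y+.5)/4-.5]
th=.019;B=np.array([.650,-.0874]);A=np.array([[np.cos(th),-np.sin(th)],[np.sin(th),np.cos(th)]])
def P(n,X): print(n,'world',np.round(X,4).tolist(),'jig',np.round((X[:,:2]-B)@A,4).tolist())
P('fence front top',onz(c,[T(106,253),T(615,243)],.104))
P(' scene',onz(s,[S(638,215),S(125,310)],.104))
P('fence back top',onz(c,[T(106,281),T(615,271)],.104));P(' scene',onz(s,[S(632,198),S(112,284)],.104))
X,e=tri(c,T(362,368),s,S(362,183));print('stud',e);P('stud',X[None])
X,e=tri(c,T(287,525),s,S(413,38));print('tip',e);P('tip',X[None])
P('z82',onz(c,[T(287,522),T(362,368)],.082));P('z82s',onz(s,[S(413,38),S(362,190)],.082))
P('board near',onz(c,[T(147,231),T(577,218)],.04));P('far',onz(c,[T(147,98),T(573,86)],.04))
P('stops',onz(c,[T(210,75),T(494,72)],.032))
P('dog',onz(c,[T(98,478)],.064))
```

```text
fence front top world [[0.6606, 0.0826, 0.104], [0.6682, -0.256, 0.104]] jig [[0.0138, 0.1698], [0.015, -0.1689]]
 scene world [[0.656, 0.083, 0.104], [0.6693, -0.2491, 0.104]] jig [[0.0092, 0.1702], [0.0162, -0.162]]
fence back top world [[0.6419, 0.0824, 0.104], [0.6494, -0.2557, 0.104]] jig [[-0.0049, 0.17], [-0.0038, -0.1683]]
 scene world [[0.6428, 0.082, 0.104], [0.6493, -0.2559, 0.104]] jig [[-0.004, 0.1695], [-0.0039, -0.1685]]
stud 0.00033819666023014966
stud world [[0.5864, -0.0881, 0.0802]] jig [[-0.0636, 0.0005]]
tip 0.0016387916957929483
tip world [[0.481, -0.0371, 0.0913]] jig [[-0.168, 0.0535]]
z82 world [[0.4831, -0.038, 0.082], [0.5863, -0.0881, 0.082]] jig [[-0.1659, 0.0526], [-0.0637, 0.0005]]
z82s world [[0.4742, -0.0354, 0.082], [0.593, -0.0888, 0.082]] jig [[-0.1747, 0.0554], [-0.057, -0.0003]]
board near world [[0.6852, 0.0587, 0.04], [0.6951, -0.2399, 0.04]] jig [[0.038, 0.1454], [0.0422, -0.1534]]
far world [[0.7791, 0.0594, 0.04], [0.7886, -0.2385, 0.04]] jig [[0.1319, 0.1444], [0.1357, -0.1537]]
stops world [[0.7973, 0.0157, 0.032], [0.8, -0.184, 0.032]] jig [[0.1492, 0.1003], [0.1482, -0.0994]]
dog world [[0.5129, 0.0896, 0.064]] jig [[-0.1338, 0.1796]]
```

Request:
step_arm([
  [[0,0,0,0,0,0.125],[0,0,0,0,0,0.125],[0.028,-0.025,0,0,0,0],[0.028,-0.025,0,0,0,0],[0.028,-0.025,0,0,0,0]],
], claw=0, squeeze=20)

```text
t: 0.57
tcp_pos: [0.2496, -0.5246, 0.2051]
ee_rot: [-3.141, -0.029, 0.001]
ft_force: [0.9, -0.0, 0.3]
finger_gap: 0.0638
```

Request:
step_arm([
  [[0.028,-0.025,0,0,0,0],[0.028,-0.025,0,0,0,0],[0.028,-0.025,0,0,0,0],[0.028,-0.025,0,0,0,0],[0.028,-0.025,0,0,0,0]],
])

```text
t: 0.98
tcp_pos: [0.3876, -0.3964, 0.2054]
ee_rot: [-3.141, -0.031, 0.0]
ft_force: [0.4, -0.6, -0.4]
finger_gap: 0.0308
```

Request:
step_arm([
  [[0.028,-0.025,0,0,0,0],[0.028,-0.025,0,0,0,0],[0.028,-0.025,0,0,0,0],[0.028,-0.025,0,0,0,0],[0.028,-0.025,0,0,0,0]],
])

```text
t: 1.4
tcp_pos: [0.5251, -0.2687, 0.2054]
ee_rot: [-3.141, -0.031, 0.0]
ft_force: [-0.1, -0.5, -0.9]
finger_gap: 0.0009
```

Request:
step_arm([
  [[0.03,-0.03,0,0,0,0],[0.03,-0.03,0,0,0,0],[0,0,0,0,0,0]],
])

```text
t: 1.65
tcp_pos: [0.5864, -0.2021, 0.205]
ee_rot: [-3.138, -0.045, -0.002]
ft_force: [-0.3, 0.6, 0.6]
finger_gap: 0.0003
```

Run:
```python
from h import *
o,R=st(); im=read_camera('wrist'); cv2.imwrite('pics/w1.png',im[:,:,::-1])
```

```text
t 1.65 tcp [ 0.5864 -0.2021  0.205 ] f [-0.3  0.6  0.6] gap 0.0003 j [ 0.44  0.42 -0.21  1.62  0.09  1.11 -1.33]
[[1.0, 0.029, 0.001], [0.029, -1.0, 0.003], [0.001, -0.003, -1.0]]
```

View pics/w1.png

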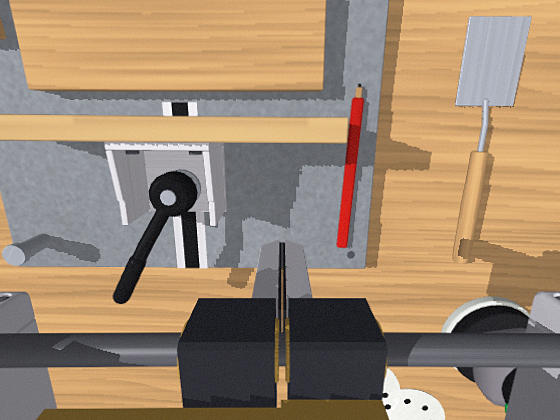

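The wrist view shows the hub top at (167,197), the lever tip at (121,300), and the fence's top back edge near row 139-143.

Run:
```python
from h import *
c=cam('wrist')
th=.019;B=np.array([.650,-.0874]);A=np.array([[np.cos(th),-np.sin(th)],[np.sin(th),np.cos(th)]])
def P(n,X): print(n,'world',np.round(X,4).tolist(),'jig',np.round((X[:,:2]-B)@A,4).tolist())
P('fence back top',onz(c,[(20,138),(320,143)],.104))
P('fence front top',onz(c,[(20,114),(330,118)],.104))
for z in(.082,.09,.1,.11):P('hubtop %g'%z,onz(c,[(167,197)],z))
for z in(.082,.09):P('tip/grip %g'%z,onz(c,[(121,301),(129,280),(138,261)],z))
P('pencil',onz(c,[(357,88),(342,247)],.022))
P('dog',onz(c,[(12,254)],.064))
P('plate corner',onz(c,[(366,268)],.018))
```

```text
fence back top world [[0.6405, 0.0212, 0.104], [0.6437, -0.2374, 0.104]] jig [[-0.0074, 0.1088], [-0.0091, -0.1498]]
fence front top world [[0.6604, 0.0171, 0.104], [0.6648, -0.2446, 0.104]] jig [[0.0124, 0.1043], [0.0118, -0.1575]]
hubtop 0.082 world [[0.5858, -0.0926, 0.082]] jig [[-0.0643, -0.004]]
hubtop 0.09 world [[0.5879, -0.0956, 0.09]] jig [[-0.0622, -0.007]]
hubtop 0.1 world [[0.5905, -0.0993, 0.1]] jig [[-0.0597, -0.0107]]
hubtop 0.11 world [[0.5931, -0.1029, 0.11]] jig [[-0.0571, -0.0145]]
tip/grip 0.082 world [[0.468, -0.0345, 0.082], [0.4936, -0.0458, 0.082], [0.516, -0.0574, 0.082]] jig [[-0.1809, 0.0563], [-0.1556, 0.0446], [-0.1334, 0.0325]]
tip/grip 0.09 world [[0.4732, -0.039, 0.09], [0.4982, -0.05, 0.09], [0.5199, -0.0613, 0.09]] jig [[-0.1758, 0.0518], [-0.1511, 0.0403], [-0.1295, 0.0286]]
pencil world [[0.6962, -0.2832, 0.022], [0.5121, -0.2819, 0.022]] jig [[0.0425, -0.1967], [-0.1415, -0.1919]]
dog world [[0.5122, 0.087, 0.064]] jig [[-0.1345, 0.177]]
plate corner world [[0.4825, -0.3156, 0.018]] jig [[-0.1718, -0.2249]]
```

Request:
step_arm([
  [[0.012,0,0.03,0,0,0.01],[0,0,0.04,0,0,0],[0,0,0.04,0,0,0],[0,0,0.035,0,0,0],[0,0,0.01,0,0,0]],
])

```text
t: 2.12
tcp_pos: [0.5905, -0.2098, 0.0452]
ee_rot: [-3.14, -0.014, 0.011]
ft_force: [-0.5, -1.5, -1.0]
finger_gap: 0.0007
```

Request:
step_arm([
  [[0.012,0,0,0,0,0],[0.008,0,0,0,0,0],[0,0,0,0,0,0]],
])

```text
t: 2.37
tcp_pos: [0.6157, -0.21, 0.0518]
ee_rot: [3.141, 0.016, 0.003]
ft_force: [0.3, 0.0, 0.5]
finger_gap: 0.0006
```

Request:
step_arm([
  [[0.008,0,0,0,0,0],[0.008,0,0,0,0,0],[0.005,0,0,0,0,0],[0.005,0,0,0,0,0]],
])

```text
t: 2.7
tcp_pos: [0.6394, -0.2096, 0.0508]
ee_rot: [3.142, 0.015, -0.003]
ft_force: [-15.2, 1.2, 11.9]
finger_gap: 0.0005
```

Request:
step_arm([
  [[0.004,0,0,0,0,0],[0.004,0,0,0,0,0],[0.004,0,0,0,0,0]],
])

```text
t: 2.95
tcp_pos: [0.6505, -0.2095, 0.0507]
ee_rot: [-3.141, -0.015, 0.005]
ft_force: [-16.0, 1.5, 11.8]
finger_gap: 0.0002
```

Request:
step_arm([
  [[0.004,0,0,0,0,0],[0.003,0,0,0,0,0],[0.003,0,0,0,0,0]],
])

```text
t: 3.2
tcp_pos: [0.6606, -0.2092, 0.0507]
ee_rot: [-3.141, -0.015, 0.005]
ft_force: [-14.5, 2.6, 11.5]
finger_gap: 0.0006
```

Request:
step_arm([
  [[0.002,0,0,0,0,0],[0.001,0,0,0,0,0]],
])

```text
t: 3.37
tcp_pos: [0.6635, -0.2092, 0.0506]
ee_rot: [-3.141, -0.015, 0.006]
ft_force: [-15.5, 3.3, 11.9]
finger_gap: 0.0007
```

Request:
step_arm([
  [[0.0015,0,0,0,0,0],[0.0015,0,0,0,0,0]],
])

```text
t: 3.53
tcp_pos: [0.6664, -0.2091, 0.0507]
ee_rot: [-3.141, -0.015, 0.006]
ft_force: [-14.7, 2.1, 12.1]
finger_gap: 0.0004
```

Request:
step_arm([
  [[0.001,0,0,0,0,0],[0.001,0,0,0,0,0]],
])

```text
t: 3.7
tcp_pos: [0.667, -0.2091, 0.0506]
ee_rot: [-3.141, -0.015, 0.01]
ft_force: [-35.0, 5.9, 26.2]
finger_gap: 0.0007
```

Request:
step_arm([
  [[0.001,0,0,0,0,0],[0.0005,0,0,0,0,0]],
])

```text
t: 3.87
tcp_pos: [0.667, -0.2091, 0.0506]
ee_rot: [-3.141, -0.015, 0.015]
ft_force: [-44.6, 7.4, 33.0]
finger_gap: 0.0007
```

Request:
step_arm([
  [[-0.004,0,0,0,0,0],[-0.02,0,0,0,0,0],[-0.03,0,-0.02,0,0,0],[-0.01,0,-0.041,0,0,0],[0,0,-0.041,0,0,0]],
])

```text
t: 4.28
tcp_pos: [0.6045, -0.2101, 0.1523]
ee_rot: [-3.141, -0.014, 0.006]
ft_force: [0.5, -0.9, 1.8]
finger_gap: 0.0005
```

Run:
```python
from h import *
o,R=st()
im=read_camera('top')[:,:,::-1]; cv2.imwrite('pics/top1c.png',cv2.resize(im[135:255,235:380],None,fx=5,fy=5,interpolation=cv2.INTER_CUBIC))
im=read_camera('wrist')[:,:,::-1]; cv2.imwrite('pics/w2.png',im)
```

```text
t 4.28 tcp [ 0.6045 -0.2101  0.1523] f [ 0.5 -0.9  1.8] gap 0.0005 j [ 0.43  0.5  -0.2   1.62  0.11  1.04 -1.36]
[[1.0, 0.009, -0.004], [0.009, -1.0, 0.001], [-0.004, -0.001, -1.0]]
```

View pics/top1c.png

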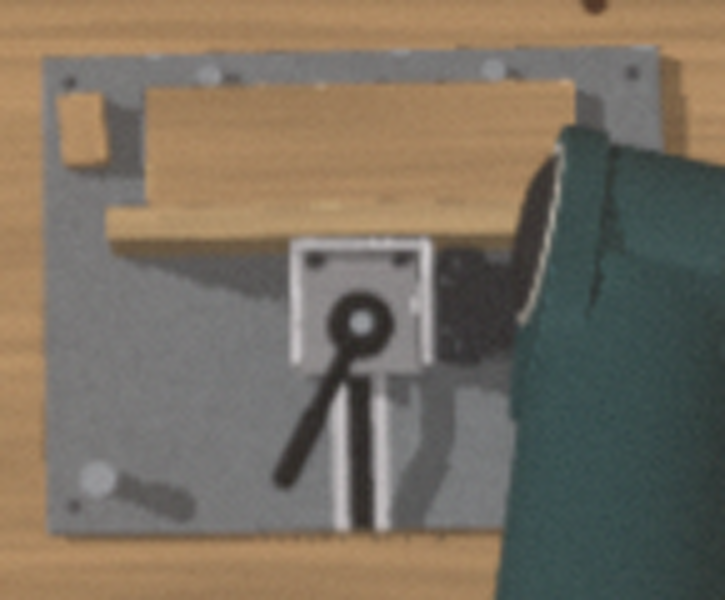

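View pics/w2.png

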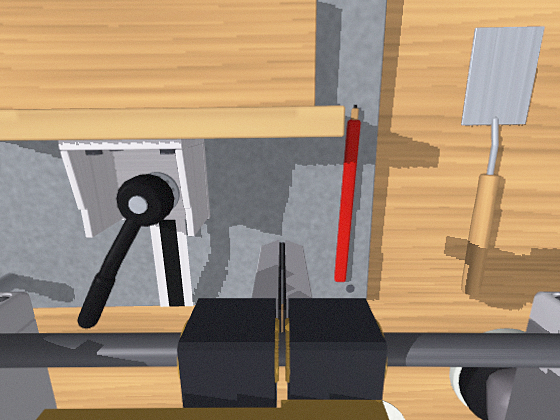

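The board's far edge now lies on both stops (crop rows 78-90) and the fence is against the board. Next, the new stud and lever positions.

Run:
```python
from h import *
c=cam('top');w=cam('wrist')
T=lambda x,y:[235+(x+.5)/5-.5,135+(y+.5)/5-.5]
th=.019;B=np.array([.650,-.0874]);A=np.array([[np.cos(th),-np.sin(th)],[np.sin(th),np.cos(th)]])
def P(n,X): print(n,'world',np.round(X,4).tolist(),'jig',np.round((X[:,:2]-B)@A,4).tolist())
P('top',onz(c,[T(360,322),T(284,484),T(283,478)],.082))
X,e=tri(c,T(360,322),w,(138,205));print('hub',e);P('hub',X[None])
X,e=tri(c,T(285,485),w,(89,325));print('tip',e);P('tip',X[None])
for z in(.082,.09,.1):P('w %g'%z,onz(w,[(138,205),(88,325)],z))
```

```text
top world [[0.6173, -0.0869, 0.082], [0.5084, -0.036, 0.082], [0.5124, -0.0353, 0.082]] jig [[-0.0327, 0.0012], [-0.1406, 0.0541], [-0.1365, 0.0547]]
hub 0.0005342700885395323
hub world [[0.6178, -0.0873, 0.0756]] jig [[-0.0322, 0.0007]]
tip 0.0001839177679109747
tip world [[0.5075, -0.0366, 0.0885]] jig [[-0.1416, 0.0535]]
w 0.082 world [[0.6193, -0.0904, 0.082], [0.5027, -0.0313, 0.082]] jig [[-0.0307, -0.0025], [-0.1462, 0.0588]]
w 0.09 world [[0.6215, -0.0941, 0.09], [0.5085, -0.0369, 0.09]] jig [[-0.0286, -0.0062], [-0.1405, 0.0532]]
w 0.1 world [[0.6242, -0.0987, 0.1], [0.5158, -0.0438, 0.1]] jig [[-0.026, -0.0109], [-0.1334, 0.0462]]
```

Request:
step_arm([
  [[-0.0145,-0.033,0,0,0,0],[-0.0145,-0.033,0,0,0,0],[-0.0145,-0.033,0,0,0,0],[-0.0145,-0.033,0,0,0,0],[-0.0145,-0.032,0,0,0,0]],
], claw=0.05)

```text
t: 4.8
tcp_pos: [0.5328, -0.0449, 0.1524]
ee_rot: [3.142, 0.016, 0.001]
ft_force: [0.2, 0.1, 0.8]
finger_gap: 0.0303
```

Request:
step_arm([
  [[0,0,0,0,0,0.11],[0,0,0,0,0,0.11],[0,0,0,0,0,0.11],[0,0,0,0,0,0.11],[0,0,0,0,0,0]],
])

```text
t: 5.22
tcp_pos: [0.5338, -0.0463, 0.1523]
ee_rot: [-3.067, 0.679, -0.001]
ft_force: [-0.1, 0.7, -0.4]
finger_gap: 0.0503
```

```bash
cat >> h.py <<'E'
STUD=np.array([.617,-.087])
def lev(stud=None):
    s=STUD if stud is None else stud
    o,R=st();p=o['tcp_pos'];v=p[:2]-s;r=np.hypot(*v);psi=np.arctan2(v[1],-v[0]);yaw=np.arctan2(R[1,0],R[0,0])
    f=o['ft_force'];tn=np.array([np.sin(psi),np.cos(psi)]);rd=v/r
    mz=o['ft_torque'][2]
    print('r %.4f psi %.3f phi %.3f yaw+psi %.3f  Ftan %.1f Frad %.1f Fz %.1f Mz %.2f'%(r,psi,psi+.019,yaw+psi,-f[:2]@tn,f[:2]@rd,f[2],mz))
    return o,R
E
python3 - <<'E'
from h import *
o,R=lev()
im=read_camera('wrist')[:,:,::-1]; cv2.imwrite('pics/w3.png',im)
g=np.array([.531,-.0465,.063]);print('delta tool',np.round(R.T@(g-o['tcp_pos']),4))
E
```

```text
t 5.22 tcp [ 0.5338 -0.0463  0.1523] f [-0.1  0.7 -0.4] gap 0.0503 j [ 0.18  0.32 -0.18  1.88  0.07  0.94 -2.04]
[[0.907, -0.422, 0.001], [-0.422, -0.907, -0.0], [0.001, -0.0, -1.0]]
r 0.0926 psi 0.455 phi 0.474 yaw+psi 0.019  Ftan -0.6 Frad 0.4 Fz -0.4 Mz 0.01
delta tool [-0.0025  0.0013  0.0893]
```

View pics/w3.png

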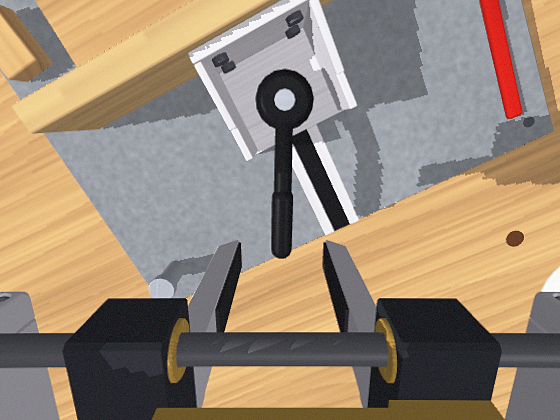

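The lever lies centred in the view (stud at (285,99), tip at (281,252)) and well aligned with the jaws.

Run:
```python
from h import *
w=cam('wrist')
for zs in(.08,.086,.092):
  for zg in (.082,.088):
    s=onz(w,[(285,99)],zs)[0];t=onz(w,[(281,190),(281.3,245)],zg)
    print(zs,zg,np.round(s,4),np.round(t,4).tolist(),'L',np.hypot(*(t[1]-s)[:2]).round(4),'psi',np.round(np.arctan2(t[:,1]-s[1],s[0]-t[:,0]),3))
```

```text
0.08 0.082 [ 0.6178 -0.0876  0.08  ] [[0.5557, -0.0559, 0.082], [0.512, -0.0363, 0.082]] L 0.1176 psi [0.471 0.452]
0.08 0.088 [ 0.6178 -0.0876  0.08  ] [[0.5569, -0.0565, 0.088], [0.5143, -0.0373, 0.088]] L 0.1151 psi [0.472 0.452]
0.086 0.082 [ 0.6175 -0.0874  0.086 ] [[0.5557, -0.0559, 0.082], [0.512, -0.0363, 0.082]] L 0.1173 psi [0.471 0.451]
0.086 0.088 [ 0.6175 -0.0874  0.086 ] [[0.5569, -0.0565, 0.088], [0.5143, -0.0373, 0.088]] L 0.1148 psi [0.471 0.452]
0.092 0.082 [ 0.6173 -0.0872  0.092 ] [[0.5557, -0.0559, 0.082], [0.512, -0.0363, 0.082]] L 0.117 psi [0.47  0.451]
0.092 0.088 [ 0.6173 -0.0872  0.092 ] [[0.5569, -0.0565, 0.088], [0.5143, -0.0373, 0.088]] L 0.1145 psi [0.471 0.451]
```

Request:
step_arm([
  [[-0.002,0,0.04,0,0,0.019],[0,0,0.04,0,0,0],[0,0,0.008,0,0,0],[0,0,0,0,0,0]],
], claw=0.05)

```text
t: 5.6
tcp_pos: [0.5301, -0.0455, 0.0622]
ee_rot: [3.063, -0.695, -0.007]
ft_force: [-0.1, -0.0, -0.2]
finger_gap: 0.0499
```

Request:
step_arm([
  [[0,0,0,0,0,0],[0,0,0,0,0,0],[0,0,0,0,0,0],[0,0,0,0,0,0]],
], claw=0.02, squeeze=10)

```text
t: 5.93
tcp_pos: [0.5324, -0.0458, 0.0654]
ee_rot: [-3.062, 0.699, -0.003]
ft_force: [-0.7, -0.2, -0.3]
finger_gap: 0.027
```

```bash
sed -i 's/STUD=.*/STUD=np.array([.6173,-.0873])/' h.py
python3 - <<'E'
from h import *
o,R=lev()
im=read_camera('wrist')[:,:,::-1]; cv2.imwrite('pics/w4.png',im)
E
```

```text
t 5.93 tcp [ 0.5324 -0.0458  0.0654] f [-0.7 -0.2 -0.3] gap 0.027 j [ 0.16  0.44 -0.16  1.95  0.1   0.75 -2.08]
[[0.901, -0.434, 0.002], [-0.434, -0.901, -0.0], [0.002, -0.001, -1.0]]
r 0.0945 psi 0.455 phi 0.474 yaw+psi 0.006  Ftan 0.5 Frad 0.5 Fz -0.3 Mz 0.01
```

View pics/w4.png

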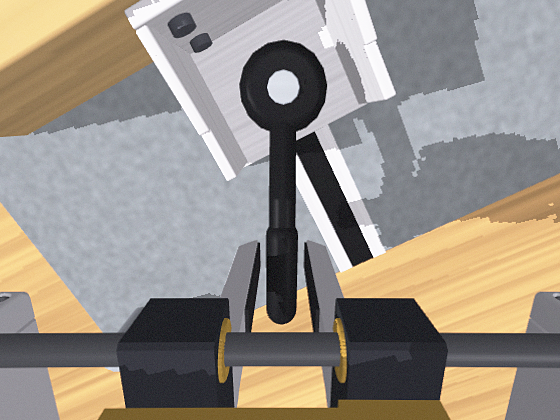

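Request:
step_arm([
  [[0,-0.0028,0,0,0,0.03],[0,-0.0028,0,0,0,0.03],[0,-0.0028,0,0,0,0.03],[0,0,0,0,0,0]],
])

```text
t: 6.32
tcp_pos: [0.5359, -0.0378, 0.0645]
ee_rot: [-3.027, 0.838, -0.001]
ft_force: [-0.1, 0.7, 0.2]
finger_gap: 0.0204
```

Run:
```python
from h import *
lev()
```

```text
t 6.32 tcp [ 0.5359 -0.0378  0.0645] f [-0.1  0.7  0.2] gap 0.0204 j [ 0.13  0.45 -0.15  1.94  0.09  0.75 -2.18]
[[0.858, -0.514, 0.001], [-0.514, -0.858, 0.0], [0.001, -0.001, -1.0]]
r 0.0953 psi 0.546 phi 0.565 yaw+psi 0.006  Ftan -0.6 Frad 0.5 Fz 0.2 Mz -0.02
```

Request:
step_arm([
  [[0,-0.0028,0,0,0,0.03],[0,-0.0028,0,0,0,0.03],[0,-0.0028,0,0,0,0.03]],
])

```text
t: 6.57
tcp_pos: [0.5401, -0.0312, 0.0643]
ee_rot: [-2.987, 0.972, -0.001]
ft_force: [0.8, -0.3, 0.3]
finger_gap: 0.02
```

Run:
```python
from h import *
lev()
im=read_camera('wrist')[:,:,::-1]; cv2.imwrite('pics/w5.png',im)
```

```text
t 6.57 tcp [ 0.5401 -0.0312  0.0643] f [ 0.8 -0.3  0.3] gap 0.02 j [ 0.1   0.45 -0.13  1.93  0.08  0.76 -2.27]
[[0.808, -0.589, 0.0], [-0.589, -0.808, -0.0], [0.0, -0.0, -1.0]]
r 0.0954 psi 0.628 phi 0.647 yaw+psi -0.001  Ftan -0.3 Frad -0.9 Fz 0.3 Mz -0.00
```

View pics/w5.png

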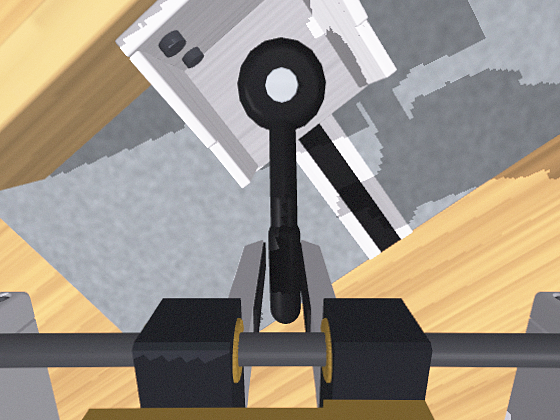

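Request:
step_arm([
  [[0,-0.0024,0,0,0,0.025],[0,-0.0024,0,0,0,0.025],[0,0,0,0,0,0]],
])

```text
t: 6.87
tcp_pos: [0.5431, -0.027, 0.0642]
ee_rot: [-2.962, 1.045, -0.001]
ft_force: [1.7, 0.4, -1.6]
finger_gap: 0.0201
```

Run:
```python
from h import *
lev()
```

```text
t 6.87 tcp [ 0.5431 -0.027   0.0642] f [ 1.7  0.4 -1.6] gap 0.0201 j [ 0.09  0.46 -0.11  1.93  0.07  0.76 -2.32]
[[0.779, -0.628, 0.001], [-0.628, -0.779, 0.0], [0.0, -0.001, -1.0]]
r 0.0956 psi 0.683 phi 0.702 yaw+psi 0.005  Ftan -1.4 Frad -1.0 Fz -1.6 Mz -0.02
```

Request:
step_arm([
  [[0,-0.0019,0,0,0,0.02],[0,-0.0019,0,0,0,0.02],[0,0,0,0,0,0]],
])

```text
t: 7.12
tcp_pos: [0.5454, -0.0241, 0.064]
ee_rot: [-2.94, 1.107, -0.0]
ft_force: [0.1, 0.0, 0.2]
finger_gap: 0.0201
```

Run:
```python
from h import *
lev()
im=read_camera('wrist')[:,:,::-1]; cv2.imwrite('pics/w6.png',im)
```

```text
t 7.12 tcp [ 0.5454 -0.0241  0.064 ] f [0.1 0.  0.2] gap 0.0201 j [ 0.07  0.46 -0.11  1.92  0.07  0.76 -2.36]
[[0.752, -0.659, 0.0], [-0.659, -0.752, 0.0], [0.0, -0.0, -1.0]]
r 0.0957 psi 0.721 phi 0.740 yaw+psi 0.001  Ftan -0.1 Frad -0.1 Fz 0.2 Mz -0.00
```

View pics/w6.png

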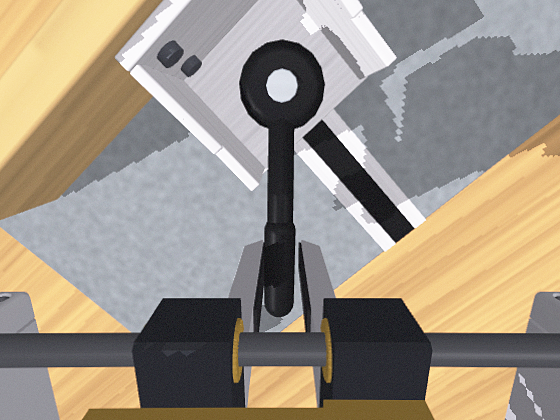

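Request:
step_arm([
  [[0,0,0,0,0,0.01],[0,0,0,0,0,0],[0,0,0,0,0,0]],
], claw=0.01, squeeze=20)

```text
t: 7.42
tcp_pos: [0.5453, -0.0242, 0.064]
ee_rot: [-2.935, 1.12, -0.0]
ft_force: [0.6, 2.9, 0.6]
finger_gap: 0.0166
```

Request:
step_arm([
  [[0,0,-0.004,0,0,0],[0,0,-0.004,0,0,0],[0,0,-0.002,0,0,0],[0,0,0,0,0,0]],
])

```text
t: 7.75
tcp_pos: [0.5454, -0.0247, 0.0742]
ee_rot: [2.935, -1.121, 0.001]
ft_force: [4.4, -1.4, -7.5]
finger_gap: 0.0167
```

Run:
```python
from h import *
lev()
im=read_camera('wrist')[:,:,::-1]; cv2.imwrite('pics/w7.png',im)
```

```text
t 7.75 tcp [ 0.5454 -0.0247  0.0742] f [ 4.4 -1.4 -7.5] gap 0.0167 j [ 0.07  0.45 -0.1   1.92  0.06  0.78 -2.37]
[[0.746, -0.666, 0.0], [-0.666, -0.746, -0.0], [0.0, -0.0, -1.0]]
r 0.0953 psi 0.716 phi 0.735 yaw+psi -0.014  Ftan -1.8 Frad -4.3 Fz -7.5 Mz 0.14
```

View pics/w7.png

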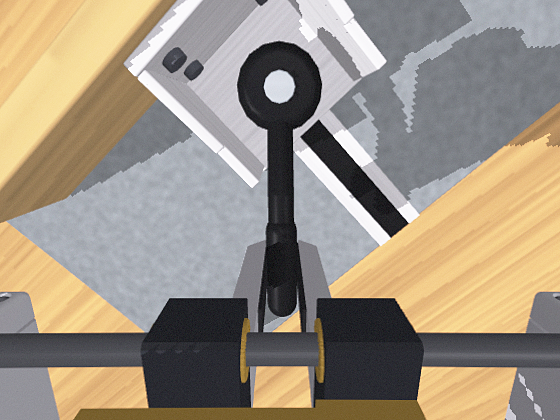

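Request:
step_arm([
  [[0.0002,0.0057,0,0,0,-0.06],[0.0003,0.0076,0,0,0,-0.08],[0.0003,0.0076,0,0,0,-0.08],[0.0003,0.0076,0,0,0,-0.08],[0.0003,0.0076,0,0,0,-0.08]],
])

```text
t: 8.22
tcp_pos: [0.527, -0.0556, 0.0739]
ee_rot: [-3.095, 0.54, -0.001]
ft_force: [6.9, -2.5, -5.9]
finger_gap: 0.0164
```

Run:
```python
from h import *
lev()
```

```text
t 8.22 tcp [ 0.527  -0.0556  0.0739] f [ 6.9 -2.5 -5.9] gap 0.0164 j [ 0.2   0.43 -0.19  1.95  0.11  0.77 -1.96]
[[0.941, -0.338, 0.001], [-0.338, -0.941, -0.0], [0.001, -0.0, -1.0]]
r 0.0957 psi 0.337 phi 0.356 yaw+psi -0.008  Ftan 0.0 Frad -7.3 Fz -5.9 Mz 0.02
```

Request:
step_arm([
  [[0.0008,0.0076,0,0,0,-0.08],[0.0004,0.0076,0,0,0,-0.08],[0.0003,0.0076,0,0,0,-0.08],[0.0003,0.0076,0,0,0,-0.08],[0.0003,0.0076,0,0,0,-0.08]],
])

```text
t: 8.63
tcp_pos: [0.5218, -0.093, 0.0738]
ee_rot: [-3.14, -0.086, -0.001]
ft_force: [6.0, 0.7, -6.2]
finger_gap: 0.0164
```

Run:
```python
from h import *
lev()
```

```text
t 8.63 tcp [ 0.5218 -0.093   0.0738] f [ 6.   0.7 -6.2] gap 0.0164 j [ 0.34  0.43 -0.27  1.95  0.16  0.78 -1.53]
[[0.998, 0.055, 0.0], [0.055, -0.998, 0.0], [0.0, -0.0, -1.0]]
r 0.0957 psi -0.059 phi -0.040 yaw+psi -0.005  Ftan -0.3 Frad -6.0 Fz -6.2 Mz -0.06
```

Request:
step_arm([
  [[0.0009,0.0076,0,0,0,-0.08],[0.0004,0.0076,0,0,0,-0.08],[0.0003,0.0076,0,0,0,-0.08],[0.0003,0.0076,0,0,0,-0.08],[0.0003,0.0076,0,0,0,-0.08]],
])

```text
t: 9.05
tcp_pos: [0.5316, -0.1294, 0.0736]
ee_rot: [-3.06, -0.708, 0.001]
ft_force: [4.0, 0.4, -6.7]
finger_gap: 0.0164
```

Run:
```python
from h import *
lev()
```

```text
t 9.05 tcp [ 0.5316 -0.1294  0.0736] f [ 4.   0.4 -6.7] gap 0.0164 j [ 0.46  0.47 -0.34  1.91  0.21  0.8  -1.12]
[[0.898, 0.439, -0.0], [0.439, -0.898, 0.001], [-0.0, -0.001, -1.0]]
r 0.0955 psi -0.457 phi -0.438 yaw+psi -0.002  Ftan 1.4 Frad -3.8 Fz -6.7 Mz -0.12
```

Request:
step_arm([
  [[0.0006,0.0086,0,0,0,-0.09],[0.0005,0.0086,0,0,0,-0.09],[0.0004,0.0081,0,0,0,-0.085],[0.0003,0.0071,0,0,0,-0.075],[0,0,0,0,0,0]],
])

```text
t: 9.47
tcp_pos: [0.551, -0.156, 0.0734]
ee_rot: [-2.897, -1.214, 0.001]
ft_force: [0.8, 1.9, -6.6]
finger_gap: 0.0162
```

Run:
```python
from h import *
lev()
im=read_camera('wrist')[:,:,::-1]; cv2.imwrite('pics/w8.png',im)
```

```text
t 9.47 tcp [ 0.551  -0.156   0.0734] f [ 0.8  1.9 -6.6] gap 0.0162 j [ 0.54  0.52 -0.41  1.84  0.27  0.84 -0.78]
[[0.701, 0.713, -0.001], [0.713, -0.701, 0.001], [0.0, -0.001, -1.0]]
r 0.0955 psi -0.803 phi -0.784 yaw+psi -0.009  Ftan -0.7 Frad -2.0 Fz -6.6 Mz -0.00
```

View pics/w8.png

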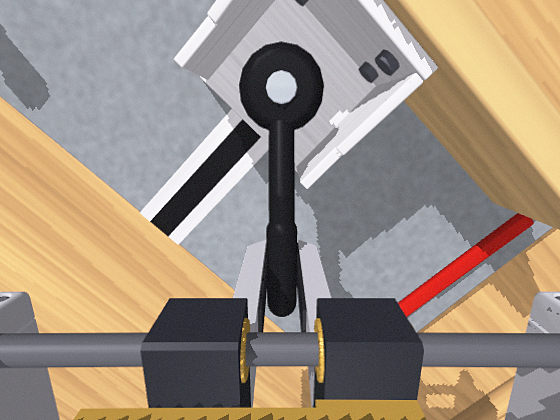

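Request:
step_arm([
  [[0,0.0017,0,0,0,-0.018],[0,0,0.004,0,0,0],[0,0,0.004,0,0,0],[0,0,0.003,0,0,0]],
])

```text
t: 9.85
tcp_pos: [0.5511, -0.1576, 0.0625]
ee_rot: [2.889, 1.234, -0.004]
ft_force: [-10.3, -10.6, 13.5]
finger_gap: 0.0167
```

Request:
step_arm([
  [[0,0,0,0,0,0],[0,0,0,0,0,0]],
], claw=0.022)

```text
t: 10.02
tcp_pos: [0.5521, -0.1563, 0.0628]
ee_rot: [-2.888, -1.235, -0.0]
ft_force: [1.5, 0.3, -0.0]
finger_gap: 0.0215
```

Run:
```python
from h import *
lev()
im=read_camera('wrist')[:,:,::-1]; cv2.imwrite('pics/w9.png',im)
```

```text
t 10.02 tcp [ 0.5521 -0.1563  0.0628] f [ 1.5  0.3 -0. ] gap 0.0215 j [ 0.54  0.54 -0.41  1.84  0.28  0.82 -0.77]
[[0.691, 0.723, -0.0], [0.723, -0.691, 0.0], [0.0, -0.0, -1.0]]
r 0.0950 psi -0.814 phi -0.795 yaw+psi -0.005  Ftan 0.8 Frad -1.3 Fz -0.0 Mz -0.02
```

View pics/w9.png

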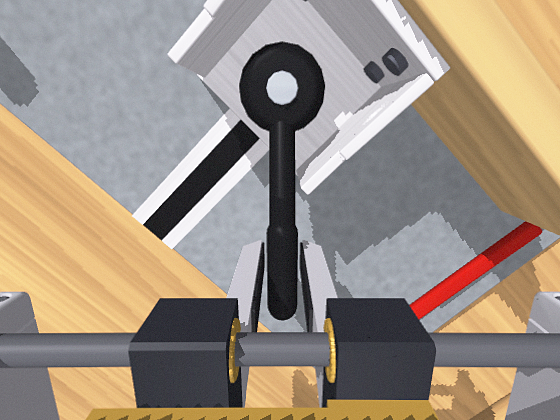

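Request:
step_arm([
  [[0,-0.0028,0,0,0,0.03],[0,-0.0028,0,0,0,0.03],[0,-0.0028,0,0,0,0.03],[0,0,0,0,0,0]],
])

```text
t: 10.4
tcp_pos: [0.5463, -0.15, 0.0631]
ee_rot: [2.941, 1.103, 0.001]
ft_force: [1.3, -0.4, -0.3]
finger_gap: 0.0221
```

Run:
```python
from h import *
lev()
im=read_camera('wrist')[:,:,::-1]; cv2.imwrite('pics/w10.png',im)
```

```text
t 10.4 tcp [ 0.5463 -0.15    0.0631] f [ 1.3 -0.4 -0.3] gap 0.0221 j [ 0.52  0.52 -0.39  1.86  0.27  0.81 -0.86]
[[0.753, 0.658, 0.0], [0.658, -0.753, 0.0], [0.0, 0.0, -1.0]]
r 0.0947 psi -0.723 phi -0.704 yaw+psi -0.005  Ftan 1.2 Frad -0.7 Fz -0.3 Mz -0.03
```

View pics/w10.png

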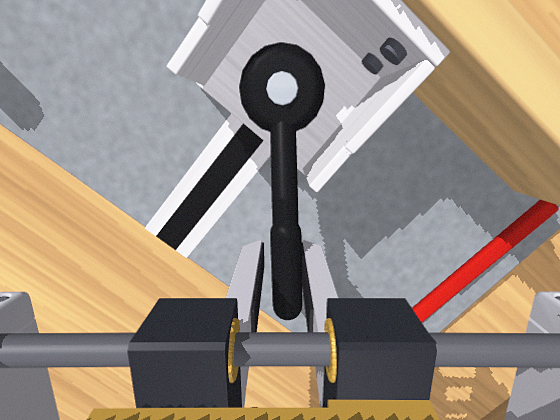

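Request:
step_arm([
  [[0,-0.0028,0,0,0,0.03],[0,-0.0028,0,0,0,0.03],[0,-0.0028,0,0,0,0.03]],
])

```text
t: 10.7
tcp_pos: [0.5422, -0.1448, 0.0634]
ee_rot: [2.986, 0.97, 0.004]
ft_force: [7.6, -4.2, -2.0]
finger_gap: 0.0222
```

Run:
```python
from h import *
lev()
```

```text
t 10.7 tcp [ 0.5422 -0.1448  0.0634] f [ 7.6 -4.2 -2. ] gap 0.0222 j [ 0.5   0.51 -0.37  1.88  0.25  0.8  -0.95]
[[0.809, 0.588, 0.003], [0.588, -0.809, -0.001], [0.002, 0.002, -1.0]]
r 0.0946 psi -0.653 phi -0.634 yaw+psi -0.025  Ftan 8.0 Frad -3.5 Fz -2.0 Mz 0.07
```

Request:
step_arm([
  [[0,-0.0028,0,0,0,0.03],[0,-0.0028,0,0,0,0.03],[0,-0.0028,0,0,0,0.03]],
])

```text
t: 10.95
tcp_pos: [0.5376, -0.138, 0.0635]
ee_rot: [3.027, 0.835, 0.004]
ft_force: [8.6, -5.1, -3.2]
finger_gap: 0.0218
```

Run:
```python
from h import *
lev()
im=read_camera('wrist')[:,:,::-1]; cv2.imwrite('pics/w11.png',im)
```

```text
t 10.95 tcp [ 0.5376 -0.138   0.0635] f [ 8.6 -5.1 -3.2] gap 0.0218 j [ 0.48  0.5  -0.35  1.9   0.24  0.79 -1.04]
[[0.859, 0.512, 0.003], [0.512, -0.859, -0.001], [0.002, 0.002, -1.0]]
r 0.0945 psi -0.566 phi -0.547 yaw+psi -0.028  Ftan 8.9 Frad -4.5 Fz -3.2 Mz 0.12
```

View pics/w11.png

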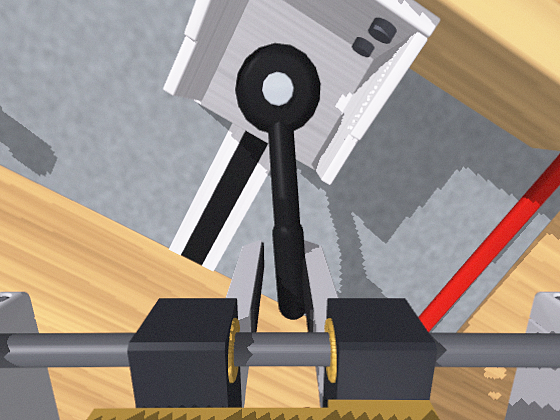

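```bash
cat >> h.py <<'E'
def hub(im,zs=.086,zg=.085):
    # bright stud disc inside black hub; lever axis from dark mask below
    g=cv2.cvtColor(im,cv2.COLOR_BGR2GRAY);sub=(g[40:140,200:360]<60).astype(np.uint8)
    n,l,s,c=cv2.connectedComponentsWithStats(sub)
    cn,h=cv2.findContours(sub,cv2.RETR_CCOMP,cv2.CHAIN_APPROX_NONE)
    best=None
    for i,k in enumerate(cn):
        a=cv2.contourArea(k)
        if h[0][i][3]>=0 and a>300:
            m=cv2.moments(k);best=(200+m['m10']/m['m00'],40+m['m01']/m['m00'],a)
    o=manip.get_obs();w=cam('wrist',o)
    S=onz(w,[best[:2]],zs)[0]
    rows=[];
    for v in range(int(best[1])+70,int(best[1])+130,4):
        u=np.where(g[v,255:315]<60)[0]+255
        # contiguous run
        r=np.split(u,np.where(np.diff(u)>1)[0]+1);r=max(r,key=len) if len(u) else u
        if 14<len(r)<40: rows.append((r.mean(),v))
    G=onz(w,rows,zg)
    ang=np.arctan2(G[:,1]-S[1],S[0]-G[:,0])
    print('hub px',np.round(best,1),'stud',np.round(S,4),'lever psi',np.round(np.median(ang),3),'phi %.3f'%(np.median(ang)+.019))
E
python3 - <<'E'
from h import *
o,R=lev()
im=read_camera('wrist')[:,:,::-1].copy();hub(im)
E
```

```text
t 11.0 tcp [ 0.5373 -0.1375  0.0635] f [ 6.4 -6.4 -2. ] gap 0.0221 j [ 0.48  0.5  -0.35  1.9   0.23  0.79 -1.04]
[[0.86, 0.511, 0.003], [0.511, -0.86, -0.001], [0.002, 0.002, -1.0]]
r 0.0944 psi -0.561 phi -0.542 yaw+psi -0.025  Ftan 8.8 Frad -2.0 Fz -2.0 Mz 0.02
hub px [278.2  88.4 901. ] stud [ 0.6167 -0.0882  0.086 ] lever psi -0.655 phi -0.636
```

```bash
sed -i "s/range(int(best\[1\])+70,int(best\[1\])+130,4)/range(int(best[1])+55,int(best[1])+135,4)/; s/14<len(r)<40/14<len(r)<36/" h.py
python3 - <<'E'
from h import *
import h
im=cv2.imread('pics/w11.png');hub(im)
g=cv2.cvtColor(im,cv2.COLOR_BGR2GRAY)
for v in range(140,230,15):
    u=np.where(g[v,240:330]<70)[0]+240;print(v,u.min() if len(u) else None,u.max() if len(u) else None,len(u))
E
```

```text
hub px [277.5  88.2 903. ] stud [ 0.6166 -0.0879  0.086 ] lever psi -0.664 phi -0.645
140 241 293 46
155 240 294 46
170 240 296 39
185 240 296 30
200 273 297 25
215 274 298 25
```

Run:
```python
from h import *
w=cam('wrist')
for zs in(.08,.086,.092):
  S=onz(w,[(277.8,88.5)],zs)[0]
  for zg in(.082,.088):
    G=onz(w,[(285.5,207),(291,300)],zg);print(zs,zg,S.round(4),np.round(np.arctan2(G[:,1]-S[1],S[0]-G[:,0]),3), np.hypot(*(G-S)[:,:2].T))
```

```text
0.08 0.082 [ 0.617  -0.0878  0.08  ] [-0.605 -0.602] [0.05914917 0.1151827 ]
0.08 0.088 [ 0.617  -0.0878  0.08  ] [-0.605 -0.602] [0.05744315 0.11139559]
0.086 0.082 [ 0.6166 -0.0881  0.086 ] [-0.605 -0.602] [0.05866447 0.11469806]
0.086 0.088 [ 0.6166 -0.0881  0.086 ] [-0.605 -0.602] [0.05695844 0.11091095]
0.092 0.082 [ 0.6162 -0.0884  0.092 ] [-0.604 -0.602] [0.05817977 0.11421343]
0.092 0.088 [ 0.6162 -0.0884  0.092 ] [-0.605 -0.602] [0.05647374 0.11042631]
```

Request:
step_arm([
  [[0.0002,-0.0057,0,0,0,0.06],[0.0002,-0.0057,0,0,0,0.06],[0.0002,-0.0057,0,0,0,0.06],[0.0002,-0.0057,0,0,0,0.06],[0.0002,-0.0057,0,0,0,0.06]],
])

```text
t: 11.47
tcp_pos: [0.5264, -0.112, 0.0633]
ee_rot: [3.118, 0.37, 0.003]
ft_force: [3.8, -8.7, -2.9]
finger_gap: 0.0223
```

Run:
```python
from h import *
lev()
```

```text
t 11.47 tcp [ 0.5264 -0.112   0.0633] f [ 3.8 -8.7 -2.9] gap 0.0223 j [ 0.39  0.46 -0.29  1.94  0.19  0.76 -1.34]
[[0.972, 0.234, 0.002], [0.234, -0.972, -0.001], [0.002, 0.002, -1.0]]
r 0.0942 psi -0.266 phi -0.247 yaw+psi -0.030  Ftan 9.4 Frad -1.3 Fz -2.9 Mz 0.06
```

Request:
step_arm([
  [[0.0001,-0.0038,0,0,0,0.04],[0.0001,-0.0038,0,0,0,0.04],[0.0001,-0.0038,0,0,0,0.04],[0.0001,-0.0038,0,0,0,0.04],[0.0001,-0.0038,0,0,0,0.04]],
])

```text
t: 11.88
tcp_pos: [0.5234, -0.0936, 0.0631]
ee_rot: [3.139, 0.058, 0.001]
ft_force: [2.2, -11.0, -3.3]
finger_gap: 0.0222
```

Run:
```python
from h import *
lev()
```

```text
t 11.88 tcp [ 0.5234 -0.0936  0.0631] f [  2.2 -11.   -3.3] gap 0.0222 j [ 0.32  0.45 -0.25  1.95  0.16  0.75 -1.55]
[[0.999, 0.037, 0.001], [0.037, -0.999, -0.002], [0.001, 0.002, -1.0]]
r 0.0941 psi -0.067 phi -0.048 yaw+psi -0.030  Ftan 11.1 Frad -1.4 Fz -3.3 Mz 0.08
```

Request:
step_arm([
  [[0,-0.001,0,0,0,0.01],[0,-0.001,0,0,0,0.01],[0,-0.001,0,0,0,0.01]],
])

```text
t: 12.13
tcp_pos: [0.5233, -0.0908, 0.0631]
ee_rot: [3.14, 0.013, 0.001]
ft_force: [1.9, -10.7, -2.1]
finger_gap: 0.0218
```

Run:
```python
from h import *
for i in range(4):
    lev(); im=read_camera('wrist')[:,:,::-1]
cv2.imwrite('pics/w12.png',im)
```

```text
t 12.13 tcp [ 0.5233 -0.0908  0.0631] f [  1.9 -10.7  -2.1] gap 0.0218 j [ 0.31  0.45 -0.24  1.96  0.16  0.75 -1.58]
[[1.0, 0.008, 0.001], [0.008, -1.0, -0.002], [0.001, 0.002, -1.0]]
r 0.0941 psi -0.037 phi -0.018 yaw+psi -0.029  Ftan 10.8 Frad -1.5 Fz -2.1 Mz 0.07
t 12.18 tcp [ 0.5232 -0.0906  0.0631] f [  0.7 -10.7  -2.7] gap 0.022 j [ 0.31  0.45 -0.24  1.96  0.16  0.75 -1.59]
[[1.0, 0.008, 0.001], [0.008, -1.0, -0.002], [0.001, 0.002, -1.0]]
r 0.0941 psi -0.035 phi -0.016 yaw+psi -0.028  Ftan 10.7 Frad -0.3 Fz -2.7 Mz 0.02
t 12.23 tcp [ 0.5232 -0.0907  0.0631] f [  1.1 -10.5  -1.1] gap 0.0222 j [ 0.31  0.45 -0.24  1.96  0.16  0.75 -1.58]
[[1.0, 0.008, 0.001], [0.008, -1.0, -0.002], [0.001, 0.002, -1.0]]
r 0.0941 psi -0.036 phi -0.017 yaw+psi -0.028  Ftan 10.6 Frad -0.8 Fz -1.1 Mz 0.04
t 12.28 tcp [ 0.5232 -0.0908  0.0631] f [  2.  -10.5  -2.5] gap 0.0219 j [ 0.31  0.45 -0.24  1.96  0.16  0.75 -1.58]
[[1.0, 0.009, 0.001], [0.009, -1.0, -0.002], [0.001, 0.002, -1.0]]
r 0.0941 psi -0.037 phi -0.018 yaw+psi -0.028  Ftan 10.5 Frad -1.6 Fz -2.5 Mz 0.02
```

View pics/w12.png

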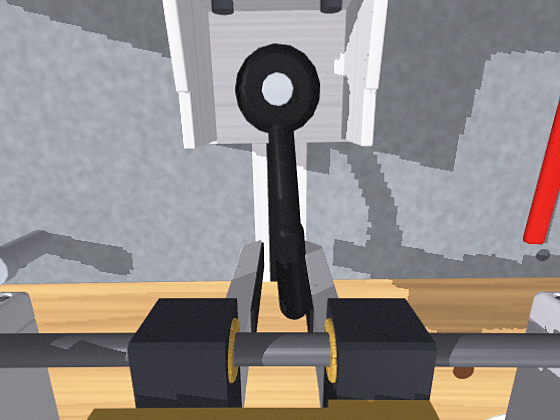

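Request:
step_arm([
  [[0,-0.003,0,0,0,0.005],[0,-0.003,0,0,0,0.005],[0,-0.002,0,0,0,0.005]],
])

```text
t: 12.58
tcp_pos: [0.5227, -0.0829, 0.0629]
ee_rot: [3.14, -0.011, -0.001]
ft_force: [-0.7, -13.7, -1.1]
finger_gap: 0.0222
```

Run:
```python
from h import *
for i in range(4):
    lev(); im=read_camera('wrist')[:,:,::-1]
cv2.imwrite('pics/w13.png',im)
```

```text
t 12.58 tcp [ 0.5227 -0.0829  0.0629] f [ -0.7 -13.7  -1.1] gap 0.0222 j [ 0.3   0.45 -0.24  1.96  0.15  0.75 -1.61]
[[1.0, -0.007, -0.0], [-0.007, -1.0, -0.002], [-0.0, 0.002, -1.0]]
r 0.0947 psi 0.046 phi 0.065 yaw+psi 0.039  Ftan 13.7 Frad 0.1 Fz -1.1 Mz -0.06
t 12.63 tcp [ 0.5226 -0.0826  0.0629] f [ -1.5 -11.6  -0.4] gap 0.0222 j [ 0.29  0.45 -0.24  1.96  0.15  0.75 -1.61]
[[1.0, -0.007, -0.001], [-0.007, -1.0, -0.002], [-0.001, 0.002, -1.0]]
r 0.0948 psi 0.050 phi 0.069 yaw+psi 0.043  Ftan 11.7 Frad 0.9 Fz -0.4 Mz -0.04
t 12.68 tcp [ 0.5226 -0.0828  0.0629] f [ -1.4 -11.5  -1.3] gap 0.0225 j [ 0.3   0.45 -0.24  1.96  0.15  0.75 -1.61]
[[1.0, -0.007, -0.001], [-0.007, -1.0, -0.002], [-0.001, 0.002, -1.0]]
r 0.0948 psi 0.048 phi 0.067 yaw+psi 0.041  Ftan 11.5 Frad 0.8 Fz -1.3 Mz 0.04
t 12.73 tcp [ 0.5226 -0.0829  0.0629] f [ -1.  -11.3  -0.6] gap 0.0217 j [ 0.3   0.45 -0.24  1.96  0.15  0.75 -1.61]
[[1.0, -0.007, -0.001], [-0.007, -1.0, -0.002], [-0.0, 0.002, -1.0]]
r 0.0948 psi 0.046 phi 0.065 yaw+psi 0.040  Ftan 11.4 Frad 0.4 Fz -0.6 Mz -0.04
```

View pics/w13.png

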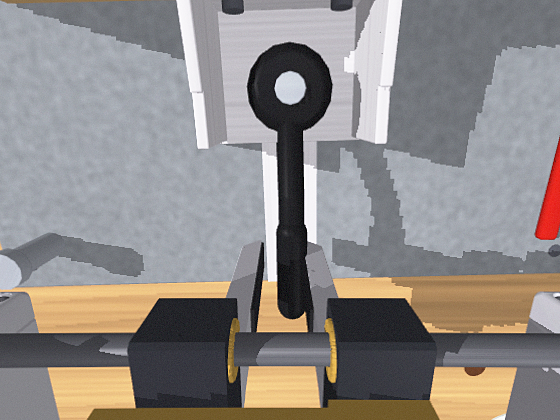

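Request:
step_arm([
  [[0,-0.0007,0,0,0,0.007],[0,-0.0007,0,0,0,0.007]],
])

```text
t: 12.95
tcp_pos: [0.5227, -0.0818, 0.0629]
ee_rot: [3.139, -0.033, -0.001]
ft_force: [-0.5, -12.7, -0.7]
finger_gap: 0.0222
```

Run:
```python
from h import *
for i in range(5):
    lev(); im=read_camera('wrist')[:,:,::-1]
```

```text
t 12.95 tcp [ 0.5227 -0.0818  0.0629] f [ -0.5 -12.7  -0.7] gap 0.0222 j [ 0.29  0.45 -0.24  1.96  0.15  0.75 -1.63]
[[1.0, -0.021, -0.0], [-0.021, -1.0, -0.002], [-0.0, 0.002, -1.0]]
r 0.0947 psi 0.058 phi 0.077 yaw+psi 0.037  Ftan 12.7 Frad -0.2 Fz -0.7 Mz 0.00
t 13.0 tcp [ 0.5227 -0.0816  0.0629] f [  0.4 -12.1  -0.9] gap 0.0221 j [ 0.29  0.45 -0.24  1.96  0.15  0.75 -1.63]
[[1.0, -0.022, -0.0], [-0.022, -1.0, -0.002], [-0.0, 0.002, -1.0]]
r 0.0948 psi 0.060 phi 0.079 yaw+psi 0.039  Ftan 12.1 Frad -1.1 Fz -0.9 Mz -0.03
t 13.05 tcp [ 0.5227 -0.0817  0.0629] f [ -1.  -12.8  -0.5] gap 0.0219 j [ 0.29  0.45 -0.24  1.96  0.15  0.75 -1.63]
[[1.0, -0.021, -0.0], [-0.021, -1.0, -0.002], [-0.0, 0.002, -1.0]]
r 0.0947 psi 0.059 phi 0.078 yaw+psi 0.038  Ftan 12.8 Frad 0.2 Fz -0.5 Mz 0.02
t 13.1 tcp [ 0.5227 -0.0817  0.0629] f [ -1.1 -13.3  -2.6] gap 0.0221 j [ 0.29  0.45 -0.24  1.96  0.15  0.75 -1.63]
[[1.0, -0.021, -0.0], [-0.021, -1.0, -0.002], [-0.0, 0.002, -1.0]]
r 0.0948 psi 0.059 phi 0.078 yaw+psi 0.038  Ftan 13.3 Frad 0.4 Fz -2.6 Mz 0.05
t 13.15 tcp [ 0.5227 -0.0817  0.0629] f [ -0.9 -11.8   0.2] gap 0.0218 j [ 0.29  0.45 -0.24  1.96  0.15  0.75 -1.63]
[[1.0, -0.021, -0.0], [-0.021, -1.0, -0.002], [-0.0, 0.002, -1.0]]
r 0.0948 psi 0.059 phi 0.078 yaw+psi 0.038  Ftan 11.8 Frad 0.2 Fz 0.2 Mz 0.04
```

Request:
step_arm([
  [[0,0.002,0,0,0,0],[0,0.002,0,0,0,0],[0,0,0,0,0,0],[0,0,0,0,0,0]],
], claw=0.05)

```text
t: 13.53
tcp_pos: [0.523, -0.0834, 0.063]
ee_rot: [-3.141, 0.031, -0.0]
ft_force: [0.7, -0.6, -0.7]
finger_gap: 0.0453
```

Run:
```python
from h import *
lev();im=read_camera('wrist')[:,:,::-1]
cv2.imwrite('pics/w14.png',im)
```

```text
t 13.53 tcp [ 0.523  -0.0834  0.063 ] f [ 0.7 -0.6 -0.7] gap 0.0453 j [ 0.3   0.45 -0.24  1.96  0.15  0.75 -1.62]
[[1.0, -0.02, 0.0], [-0.02, -1.0, 0.0], [0.0, -0.0, -1.0]]
r 0.0944 psi 0.041 phi 0.060 yaw+psi 0.021  Ftan 0.6 Frad -0.8 Fz -0.7 Mz -0.01
```

View pics/w14.png

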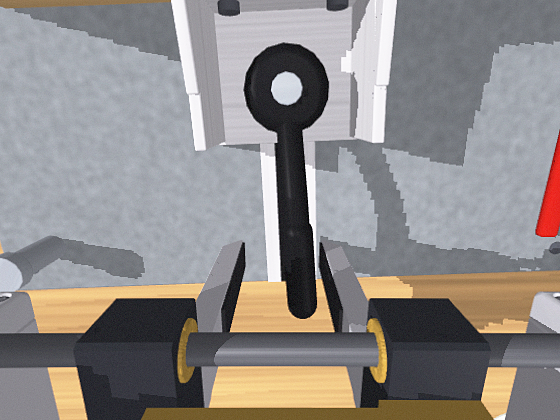

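```bash
python3 - <<'E'
from h import *
o=manip.get_obs();im=cv2.imread('pics/w14.png');g=cv2.cvtColor(im,cv2.COLOR_BGR2GRAY)
for n,tcp,ya in(('w5',[.5401,-.0312,.0643],-.630),('w6',[.5454,-.0241,.0640],-.7195),('w9',[.5521,-.1563,.0628],.808),('w10',[.5463,-.15,.0631],.718),('w11',[.5376,-.138,.0635],.538),('w14',list(o['tcp_pos']),-.020)):
    im=cv2.imread(f'pics/{n}.png');g=cv2.cvtColor(im,cv2.COLOR_BGR2GRAY)
    R=np.array([[np.cos(ya),np.sin(ya),0],[np.sin(ya),-np.cos(ya),0],[0,0,-1]])
    oo={'ee_rot':Ro.from_matrix(R).as_rotvec(),'tcp_pos':np.array(tcp)};c=cam('wrist',oo)
    # lowest dark pixel along lever column
    m=(g[295:330,262:312]<50); vs=np.where(m.sum(1)>=4)[0]+295
    us=[np.where(r)[0].mean()+262 for r in m[vs-295]]
    w=[(v,int((g[v,262:312]<50).sum())) for v in(215,)]
    out=[]
    for z in(.080,.082,.086,.089):
        S=np.array([.617,-.0875]);d=R[:2,0]
        # lever direction from measured column ~ tool x ; ignore skew
        pt=S-.125*d
        out.append(np.round(proj(c,[[*pt,z]])[0],1).tolist())
    # hub outer diameter px
    print(n,'tip row',vs.max(),w,out)
E
for i in w6 w14; do :; done
```

```text
w5 tip row 329 [(215, 21)] [[281.8, 310.2], [281.8, 312.2], [281.8, 316.3], [281.8, 319.6]]
w6 tip row 329 [(215, 21)] [[282.3, 310.0], [282.3, 312.0], [282.4, 316.2], [282.4, 319.4]]
w9 tip row 319 [(215, 25)] [[280.4, 312.8], [280.4, 314.8], [280.4, 319.0], [280.4, 322.3]]
w10 tip row 319 [(215, 25)] [[280.5, 312.8], [280.5, 314.8], [280.5, 319.0], [280.5, 322.3]]
w11 tip row 329 [(215, 25)] [[277.0, 312.8], [276.9, 314.9], [276.8, 319.1], [276.7, 322.3]]
w14 tip row 318 [(215, 30)] [[285.4, 313.3], [285.4, 315.3], [285.5, 319.5], [285.6, 322.8]]
```

Request:
step_arm([
  [[0,0.004,0,0,0,0],[0,0,-0.02,0,0,0],[0,0,-0.04,0,0,0],[-0.02,0,-0.04,0,0,0],[-0.04,0,-0.03,0,0,0]],
], claw=0.06)

```text
t: 14.0
tcp_pos: [0.4727, -0.0863, 0.188]
ee_rot: [-3.141, 0.03, -0.005]
ft_force: [-0.3, -0.8, 1.6]
finger_gap: 0.06
```

Request:
step_arm([
  [[-0.04,0.02,0,0,0,0],[-0.02,0.035,0,0,0,0],[0,0.04,0,0,0,0],[0,0.04,0,0,0,0],[0,0.04,0,0,0,0]],
])

```text
t: 14.42
tcp_pos: [0.4094, -0.261, 0.1859]
ee_rot: [3.141, -0.031, 0.002]
ft_force: [1.5, -0.7, -0.5]
finger_gap: 0.0599
```

Request:
step_arm([
  [[0,0.04,0,0,0,0],[0,0.04,0,0,0,0],[0,0.04,0,0,0,0],[0,0,0,0,0,0]],
])

```text
t: 14.75
tcp_pos: [0.4054, -0.386, 0.1848]
ee_rot: [3.139, -0.042, -0.001]
ft_force: [-0.5, -0.8, -0.2]
finger_gap: 0.0601
```

Run:
```python
from h import *
st()
im=read_camera('top')[:,:,::-1]; cv2.imwrite('pics/top2c.png',cv2.resize(im[135:255,235:380],None,fx=5,fy=5,interpolation=cv2.INTER_CUBIC));cv2.imwrite('pics/top2.png',im)
im=read_camera('scene')[:,:,::-1];cv2.imwrite('pics/scene2c.png',cv2.resize(im[175:325,165:360],None,fx=4,fy=4,interpolation=cv2.INTER_CUBIC))
```

```text
t 14.75 tcp [ 0.4054 -0.386   0.1848] f [-0.5 -0.8 -0.2] gap 0.0601 j [ 0.74  0.32 -0.05  1.8   0.02  1.02 -0.91]
[[1.0, -0.027, -0.001], [-0.027, -1.0, -0.002], [-0.001, 0.002, -1.0]]
```

View pics/top2c.png

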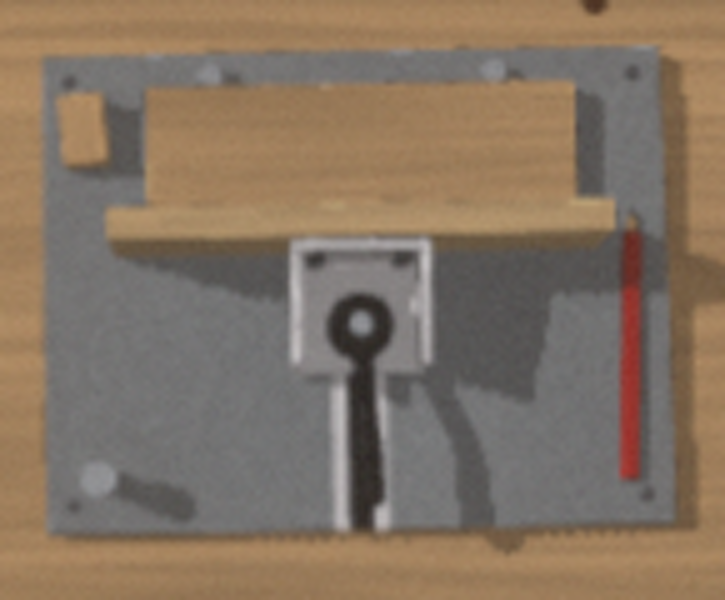

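View pics/scene2c.png

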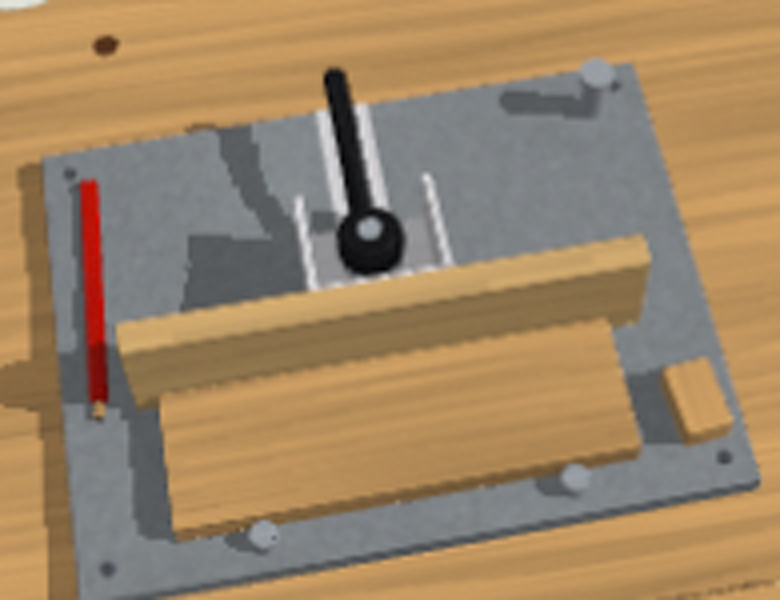

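View pics/top2.png

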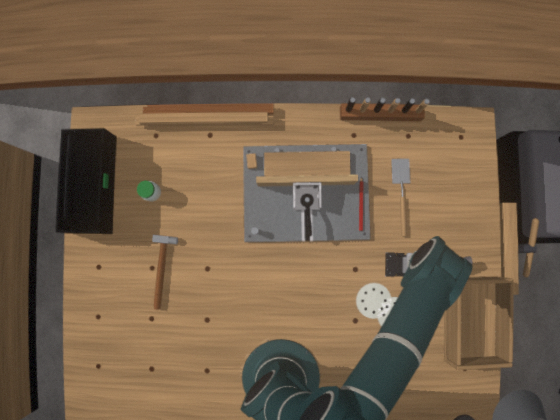

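Run:
```python
from h import *
c=cam('top');s=cam('scene')
T=lambda x,y:[235+(x+.5)/5-.5,135+(y+.5)/5-.5]
S=lambda x,y:[165+(x+.5)/4-.5,175+(y+.5)/4-.5]
# predicted tip in scene for home/lifted, compare with observed
psi=.035-.0
for z in(.081,.087):
    X=[.617-.125*np.cos(psi),-.0873+.125*np.sin(psi),z]
    a=proj(s,[X])[0];b=proj(c,[X])[0];print(z,'scene crop',(a-[165,175])*4+1.5,'top crop',(b-[235,135])*5+2)
X=[.617-.12*np.cos(.455),-.0873+.12*np.sin(.455),.087]
for n in('top0','top2'): pass
a=cv2.imread('pics/top1c.png').astype(int);b=cv2.imread('pics/top2c.png').astype(int)
def edge(im,x,y0,y1,k): 
    g=im[y0:y1,x-8:x+8].mean((1,2));d=np.abs(np.gradient(g));i=np.argsort(d)[-1];w=d[max(i-6,0):i+7];return y0+max(i-6,0)+(w*np.arange(len(w))).sum()/w.sum()
for x in(150,250,450):print(x,[round(edge(i,x,225,275,0),2) for i in(a,b)])
print('board far',[[round(edge(i,x,65,105,0),2) for x in(170,300,400,550)] for i in(a,b)])
```

```text
0.081 scene crop [349.75434008  68.4535286 ] top crop [354.31092106 508.70367497]
0.087 scene crop [349.33382363  63.39827531] top crop [354.6923023  508.44945602]
150 [np.float64(237.52), np.float64(238.1)]
250 [np.float64(237.15), np.float64(237.41)]
450 [np.float64(233.14), np.float64(232.96)]
board far [[np.float64(89.43), np.float64(93.72), np.float64(84.46), np.float64(80.87)], [np.float64(89.13), np.float64(90.5), np.float64(84.51), np.float64(80.7)]]
```

Run:
```python
from bench import order
print(order.finish_job())
```

```text
the job is handed in; nothing more can be done
None
```

The fence is pushed home, the board is nipped between it and both stop dogs, and the lever is tightened and dropped home. I handed the job in at about 15 s of the 72 s allowed.

- **Fence:** I pushed at push_right with shut fingers. It slid at about 15 N, then the force climbed to about 45 N once the board met the stops, so the last push was firmer than "gently". I backed off at once.
- **Lever:** It started standing tooth on tooth. I turned it on until it dropped, lifted it about 10 mm, swung it back to -0.80 rad and let it drop home. The nut was tightened in one pull to about +0.05 rad.
- **Tightness:** The pull climbed from about 8 N to a held mean of about 12.5 N at the grip. Readings were noisy, from 11.8 to 13.3 N, with one brief 13.7 N while moving.

**Last checks**
- **Fence and board:** In the top view, their edges before and after tightening agree within about 0.6 px of the 5x enlarged crop, under 0.5 mm. One board-edge point read 3 px (about 2 mm) off in that crop. The other three agreed within 0.3 px, so I took it as wood grain.
- **Lever height:** The tip's image row fits the home height in both the wrist and scene views. In the scene and top views it lay about 15 px sideways (crop pixels) from my prediction, because I assumed a lever angle about 0.1 rad off. That does not affect the height check.
- **Other things on the bench:** Those on the jig plate look unmoved, as do the jar, hammer and scraper. The arm partly hid the sander in the last top view, so I did not confirm that one. The gripper was clear and touching nothing when I handed in.

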